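# Tighten the cupboard door's corner bolt and take out its back panel

### The arm

A 6-joint arm with a two-finger parallel gripper is mounted at the origin on the work surface. World frame = base frame: x ahead of the robot, y to its left, z up, the work surface at z = 0. Lengths are in mm, angles in rad, forces in N, time in s.
With the tool pointing down it reaches from about 250 to 800 mm from the base axis. Payload 3.9 kg.
Tool frame: the origin (TCP) lies midway between the tips of the shut fingers; the grasp point (between the pads) lies 19 mm behind it (tcp_to_grasp is the distance from the TCP to the grasp point, in mm); z points along the fingers, y is the line along which they close (so a half turn about z gives the same grasp; the last joint's range is limited). The gripper opens to 85 mm and grips with 20 to 120 N. Pads are 22 mm wide; open, the fingers measure 114 mm over their backs; the gripper's body (76 mm by 85 mm) begins 54 mm behind the grasp point. The pads swing forward as they close: fully open they stand 13 mm farther back than shut.
Start: joints at [1.285, 0.26, -0.138, 1.173, 0, 1.571], TCP at [148.006, 503.696, 231.304] pointing down, gripper open.
Joint ranges: [-2.78, 2.78], [-0.83, 1.72], [-1.28, 1.37], [-1.9, 2.12], [-1.57, 1.48], [-3.14, 3.14]. Speed limits (rad/s): [2.57, 2.57, 3.14, 3.14, 3.14, 3.14].

### API

Orientations are given as a unit quaternion [w, x, y, z].
In Python, from station import read_state, read_camera, close_job, tcp_to_grasp gives the robot as it stands.
- The arm moves only by the tool creep_tool, called after "Emit:" by a JSON object that holds its "method" and its "body". Schema: {"type":"object","properties":{"moves":{"type":"array","items":{"type":"array","prefixItems":[{"type":"number"},{"type":"array","items":{"type":"number"},"minItems":3,"maxItems":3},{"type":"array","items":{"type":"number"},"minItems":3,"maxItems":3}],"minItems":3,"maxItems":3},"minItems":1,"maxItems":10},"force":{"type":"number"},"only":{"type":"string"},"quiet":{"type":"boolean"},"lines":{"type":"string"}},"required":["moves"],"additionalProperties":false}. moves is a list of rows, 1 to 10 of them, each written [opening, [dx, dy, dz], [rx, ry, rz]]: the opening from 0.0 (shut) to 1.0 (fully open), then dx, dy, dz in a scale on which 1.0 is 1000 mm, then a rotation vector rx, ry, rz in normalised numbers (1 is 2 rad); each row is the pose to reach, as a shift and turn from the pose commanded when the call began, along the tool's axes at that moment; what a row does not reach only later rows make up. A row lasts 1/8 s, in which the tool goes at most 62.5 mm and 0.188 rad, less where a joint would pass 70% of its speed; a pose out of reach is approached as far as the arm can. The fingers move at their own pace and stop on an object; force is the grip in N (left out, the last holds). Time passes only in rows, so rows that do not move let the fingers close. The tool returns the time, the measured TCP pose, the force, the opening and the grip force at its end. only (a regular expression) keeps the lines of the reply that match it, lines (a string "A,B") keeps lines A to B, and quiet returns only ok. No shift or turn number may pass 1 either way. Input that does not fit is refused with a message, and nothing moves.
- read_state(): the state, without advancing time (a new reading comes with each control period).
- read_camera(name): name is "scene" or "top"; returns a dict with "frame" (400x640x3 uint8, blue, green, red), "fovy" (degrees; the focal length in pixels is half the picture's height over the tangent of half this angle, whatever the lens; pixels are square), "cx", "cy" (the principal point, pixels), "camera_from_world" (4x4, takes a point from world to camera coordinates). Camera axes: x right, y up, looking along -z (the intrinsics and any distortion apply to the point x, -y, -z); pixel columns grow to the right and rows downward; lengths in mm; the calibration is good to about 2 mm. A picture is of the moment at which its call begins. There is no depth.
- close_job(): hands the job in; it is judged then, once.
The state is a dict: "time": time; "joints": joint angles; "joint_vel": joint speeds; "effort": joint torques, N m; "tool_pos": TCP position; "orientation": TCP orientation; "contact_force": force on the tool from outside, world axes, zero at the start; "wrist_torque": the same for the moment, N m; "opening": opening from 0.0 (shut) to 1.0 (fully open); "gripper_force": force on a finger pad.
Only numpy, scipy, OpenCV 4.12 (cv2) and the standard library are available. Lean on these libraries where they do the work, as an engineer would, in place of code of your own. Each camera call takes 0.05 s, during which the arm holds its last target. There are 200 camera calls.

### The job

This cupboard door lies clamped on the worktop for a new insert. First swing the click wrench on its corner bolt clockwise until the bolt is home and the wrench's joint trips, and stop there without forcing the handle on to the end of its kink; then turn both turn buttons about a quarter turn aside, lift the plywood panel out by its knob and lay it flat in the middle of the round serving board, knob up, without dropping it. Leave the cactus, the jar, the mug and the pepper mill where they stand, and let go of everything.

Things in the scene. Friction and masses are not known exactly. Their poses are not given: they have to be found in the camera images.
- door: White cupboard door, fixed on the worktop, back up: 180 (x) x 240 (y) x 22 mm. Origin: centre of its underside. Its rebated opening, 126 x 176 mm, holds the panel on a ledge 10 mm up. It lies left or right of the robot, yawed up to 0.35 rad. In its frame the bolt is at (72, 102) mm, button0's pivot at (-76, 22), button1's at (76, -35).
- bolt_axis (a point): Point on the upright axis of the corner bolt, 70 mm above the worktop, at the top of the steel wrench head (30 mm across). The wrench is captive on the bolt; it cannot be taken off.
- bolt (a joint): Turn of bolt and wrench, rad, growing clockwise from above. Starts 0 to 0.55, handle over the panel; turns stiffly (0.5 N m, 4 N at the grip) to a hard stop, fully home, at 1.3. The straight handle points from the bolt, in the door's frame, at angle 4.093 minus this value (counter-clockwise from +x): at home to the door's -x, 0.35 rad outwards to +y, clear of the panel.
- click (a joint): Breakaway joint of the wrench, rad, 0 (handle straight) to 0.5; upright pivot 30 mm from the bolt axis (dark collar). It gives only at 1.3 N m (about 13 N at the grip), so only once the bolt is home; the handle then kinks on clockwise and stays kinked. Tripped above 0.08; beyond 0.40 it counts as forced.
- handle_grip (a point): On the black handle, 128 mm from the bolt axis when straight, 59 mm above the worktop; moves with the handle. The handle is level, 22 mm wide, 18 mm high (50 to 68 mm above the worktop), from 75 to 170 mm from the bolt axis. It can be pushed sideways or straddled by the fingers.
- button0 (a joint): Turn of the turn button on the door's -x rail, rad, -1.6 to 1.6, positive counter-clockwise from above; at 0 its long end points along the door's +x over the panel's edge. Starts within 0.35 of 0, turns either way with 0.04 N m and stays where left. The panel is free when it is beyond 1.1 either way.
- button0_pivot (a point): On button0's pivot axis, at the top of its fin, 46 mm above the worktop. A steel bar 44 x 13 x 7 mm (23 to 30 mm above the worktop) from 12 mm behind the pivot to 32 mm ahead; on it, to pinch, a fin 8 mm thick, up to 46 mm above the worktop, from 10 mm behind the pivot to 22 mm ahead.
- button1 (a joint): The like for the turn button on the door's +x rail; at 0 its long end points along the door's -x, over the panel's edge.
- button1_pivot (a point): On button1's pivot axis, at the top of its fin, 46 mm above the worktop; same shape as button0.
- panel: Loose plywood panel, 120 (x) x 170 (y) x 8 mm, 0.11 to 0.22 kg. Origin: centre of its underside. At its centre a brass knob, 22 mm across, from 19 to 32 mm above the panel's underside on a thinner neck. It starts in the door's opening, underside 10 mm above the worktop.
- board: Round wooden serving board, fixed, 240 mm across, 18 mm thick, with a short 60 mm handle that points along its +x. Origin: centre of its underside, on the worktop. It lies on the other side of the robot from the door.
- cactus: Bystander: cactus in a terracotta pot, 68 mm across, 106 mm high, beyond the door on its +x side. Origin: centre of its underside.
- jar: Bystander: amber glass jar, 58 mm across, 105 mm high, beside the door on its -y side. Origin: centre of its underside.
- mug: Bystander: white mug, 72 mm across, 85 mm high, near the board. Origin: centre of its underside.
- mill: Bystander: wooden pepper mill, 44 mm across, 100 mm high, beside the door on its +y side, near the bolt. Origin: centre of its underside.
Mind the look-alikes: they are no part of the job. Of the things shaped like the panel, the plywood one is meant.

How it is judged:
By the outcome, as a careful person would: the job done as asked, in the order asked, and still so for the second after the job is handed in, with the robot touching nothing.
It also fails if it takes over 72 s, if anything falls off the work surface, if the arm or the gripper's body presses on something with over 40 N, if the wrist force passes 120 N, or if a joint passes its speed limit or range.

## Working session

There is one attempt and no reset: what is moved stays moved. The work goes in short steps, Python scripts to look and compute and a tool call to move; the robot and the scene stay as the last step left them, time stands still between calls to the robot, and variables do not carry over. Pictures are saved under pics/ and viewed, at most 10 in all, crops included, and the job is handed in when it is done.

```bash
ls; mkdir -p pics
```

Run:
```python
from station import *
import cv2
s=read_state();print(s['time'],s['tool_pos'],s['orientation'],tcp_to_grasp)
for n in('scene','top'):
    c=read_camera(n);cv2.imwrite(f'pics/{n}0.png',c['frame']);print({k:v for k,v in c.items() if k!='frame'})
```

```text
pics
0.0 [147.79639448 503.04026053 230.44640087] [-1.41998796e-04  1.42406046e-01  9.89807823e-01 -9.85159908e-04] 18.700000000000003
{'fovy': 57.538099503594125, 'cx': 324.7709266088984, 'cy': 202.08489067806994, 'camera_from_world': array([[-1.70847959e-01,  9.85055499e-01, -2.18320500e-02,
         5.69513852e+01],
       [-5.41483453e-01, -7.53569430e-02,  8.37327296e-01,
         2.39718219e+02],
       [ 8.23168661e-01,  1.54877353e-01,  5.46265833e-01,
        -1.68297552e+03],
       [ 0.00000000e+00,  0.00000000e+00,  0.00000000e+00,
         1.00000000e+00]])}
{'fovy': 42.32212191690352, 'cx': 318.7329379797833, 'cy': 193.16323912003423, 'camera_from_world': array([[-2.27365929e-02, -9.99741477e-01,  1.65110966e-04,
         4.55575360e+01],
       [ 9.76420161e-01, -2.21707438e-02,  2.14737347e-01,
        -5.81648941e+02],
       [-2.14678172e-01,  5.04361331e-03,  9.76671820e-01,
        -1.41209466e+03],
       [ 0.00000000e+00,  0.00000000e+00,  0.00000000e+00,
         1.00000000e+00]])}
```

View pics/scene0.png

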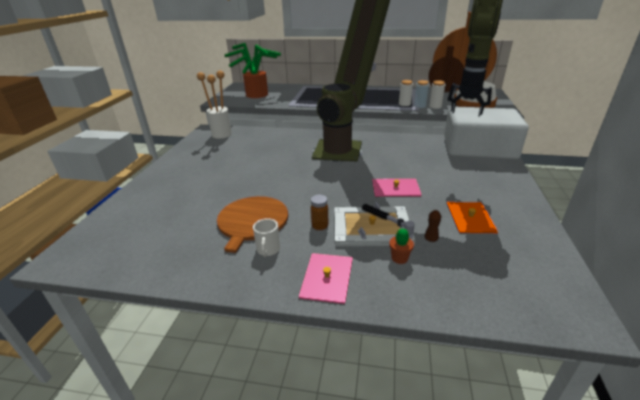

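View pics/top0.png

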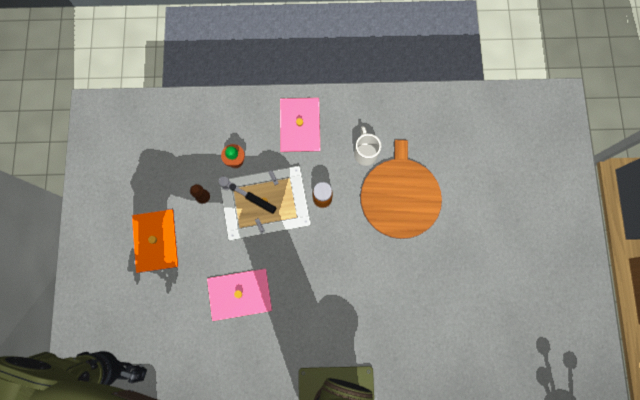

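The pictures show three loose look-alikes: pink panels at top (300,124) and (239,294), and an orange panel at (155,240). The plywood panel inside the white door at top (265,203) fits the description. It has the wrench over it (collar near (232,187)). The round board is at (401,198), the jar at (322,194), the mill at (200,193), the cactus at (232,153) and the mug at (368,148). I'll confirm with an enlarged crop.

Create h.py:
```python
import numpy as np,cv2
from station import *
def K(c):
    f=200/np.tan(np.radians(c['fovy'])/2); return f
def proj(c,P):
    q=c['camera_from_world']@np.append(P,1); f=K(c)
    return np.array([c['cx']+f*q[0]/-q[2], c['cy']-f*q[1]/-q[2]])
def ray(c,uv):
    f=K(c);M=c['camera_from_world'];d=np.array([(uv[0]-c['cx'])/f,-(uv[1]-c['cy'])/f,-1])
    R=M[:3,:3]; return -R.T@M[:3,3], R.T@d
def onz(c,uv,z):
    o,d=ray(c,uv); return o+d*(z-o[2])/d[2]
def tri(c1,u1,c2,u2):
    A=[];b=[]
    for c,u in((c1,u1),(c2,u2)):
        o,d=ray(c,u);d/=np.linalg.norm(d);P=np.eye(3)-np.outer(d,d);A.append(P);b.append(P@o)
    x=np.linalg.solve(sum(A),sum(b)); return x,np.linalg.norm(A[0]@x-b[0])
```

Run:
```python
from h import *
c=read_camera('top');s=read_camera('scene')
p=read_state()['tool_pos'];print(proj(c,p),proj(s,p),proj(c,[0,0,0]),proj(s,[0,0,0]))
a=cv2.resize(c['frame'][155:250,190:345],None,fx=5,fy=5,interpolation=cv2.INTER_CUBIC)
b=cv2.resize(s['frame'][190:270,300:450],None,fx=5,fy=5,interpolation=cv2.INTER_CUBIC)
cv2.imwrite('pics/t1.png',a);cv2.imwrite('pics/s1.png',b)
```

```text
[122.87121805 362.62911328] [464.98546342 117.56226907] [335.40200672 405.98304969] [337.09753135 150.20008175]
```

View pics/t1.png

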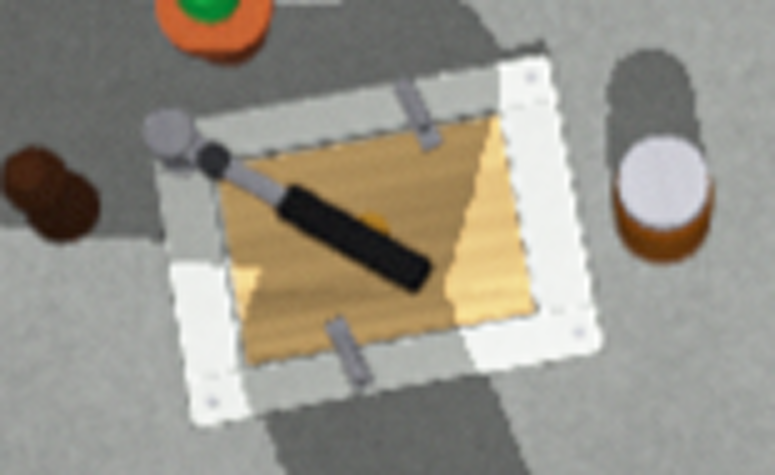

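View pics/s1.png

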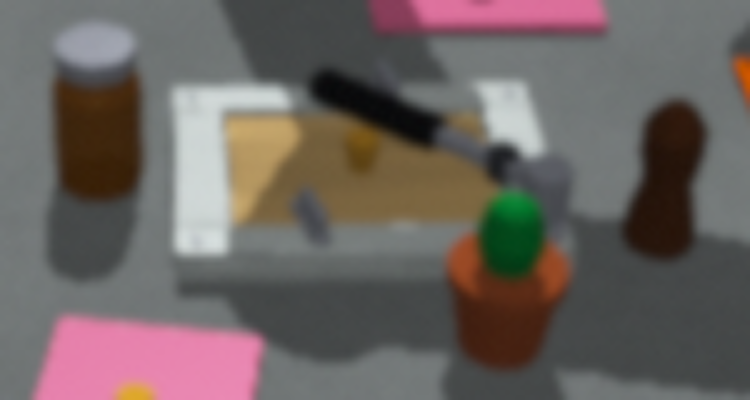

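The crop confirms the plywood panel with its brass knob, partly under the black handle, knob near (372,222) in the crop → top (264.4,199.4). Door corners in the crop are TR (547,55), BR (602,350) and BL (195,425). Button1's bar runs (400,83)–(430,147) and button0's (336,320)–(360,386).

Run:
```python
from h import *
c=read_camera('top');s=read_camera('scene')
T=lambda x,y:(190+(x-2)/5,155+(y-2)/5)
S=lambda x,y:(300+(x-2)/5,190+(y-2)/5)
TR,BR,BL=[onz(c,T(*p),22)[:2] for p in((547,55),(602,350),(195,425))]
print('corners',TR,BR,BL,'len',np.linalg.norm(TR-BR),np.linalg.norm(BR-BL))
print('diag centre',(TR+BL)/2, 'yaw y-dir',np.arctan2(*(BL-BR)[::-1])-np.pi/2,'x-dir',np.arctan2(*(TR-BR)[::-1]))
for n,a,b in(('TRcorner',(547,55),(180,258)),('BRcorner',(602,350),(172,88)),('handle end',(422,275),(325,82)),('handle start',(290,202),(435,132)),('head',(168,130),(545,158)),('knob',(372,222),(362,134)),('b1 end',(430,146),(303,192)),('jar lid',(664,183),(96,42))):
    print(n,tri(c,T(*a),s,S(*b)))
for nm,cam in(('top',c),('scene',s)):
    h=cv2.cvtColor(cam['frame'],cv2.COLOR_BGR2HSV)
    def big(lo,hi,box):
        m=cv2.inRange(h,lo,hi);k=np.zeros_like(m);k[box[1]:box[3],box[0]:box[2]]=m[box[1]:box[3],box[0]:box[2]]
        k=cv2.morphologyEx(k,cv2.MORPH_OPEN,np.ones((3,3)));cs=cv2.findContours(k,0,2)[0];return max(cs,key=cv2.contourArea)
    b=(350,150,450,250) if nm=='top' else (205,180,300,260)
    k=big((5,120,60),(20,255,255),b); 
    x=cv2.boundingRect(k);e=cv2.fitEllipse(cv2.convexHull(k));print(nm,'board',x,e)
    if nm=='top':
        m=np.zeros(h.shape[:2],np.uint8);cv2.drawContours(m,[k],-1,255,-1);m=cv2.morphologyEx(m,cv2.MORPH_OPEN,cv2.getStructuringElement(2,(31,31)))
        kk=max(cv2.findContours(m,0,2)[0],key=cv2.contourArea);(u,v),(A,B),_=cv2.fitEllipse(kk);print(u,v,A,B,onz(c,(u,v),18),[onz(c,q,18)[:2] for q in((u-A/2,v),(u+A/2,v))])
```

```text
corners [676.76482305  88.83917776] [498.89928805  59.54295032] [460.58356549 294.74519587] len 180.2620799956566 238.30272954582009
diag centre [568.67419427 191.79218682] yaw y-dir 0.1614868771180724 x-dir 0.1632442652729782
TRcorner (array([677.34683113,  91.09890288,  18.74842299]), np.float64(2.1756093575580087))
BRcorner (array([498.94803914,  60.453894  ,  20.82581861]), np.float64(0.9054889803471855))
handle end (array([537.80353745, 164.14466033,  60.964442  ]), np.float64(3.74192304528423))
handle start (array([582.41954514, 237.84010396,  59.88550425]), np.float64(2.0312164483941095))
head (array([622.53562648, 303.97529162,  75.77755136]), np.float64(0.6302638821345464))
knob (array([572.35190331, 192.46232451,  46.78260418]), np.float64(2.195919698743333))
b1 end (array([619.90672123, 159.85213012,  32.91768433]), np.float64(2.1057209050354064))
jar lid (array([578.31215652,  23.97586904, 105.24553034]), np.float64(1.7521251356954142))
top board (361, 150, 81, 88) ((400.6741943359375, 195.78392028808594), (79.1201400756836, 86.38829803466797), 171.3383331298828)
400.63421630859375 197.96829223632812 78.01806640625 80.68708038330078 [ 572.54606451 -208.21557641   18.        ] [array([575.14878271, -93.59756222]), array([ 569.94328002, -322.83651066])]
scene board (217, 197, 71, 55) ((249.9938507080078, 223.27464294433594), (52.48493957519531, 76.06238555908203), 66.37593078613281)
```

Create go.py:
```python
import sys,numpy as np
from station import *
from scipy.spatial.transform import Rotation as R
# args x y z psi : wanted TCP and yaw of tool y axis (world); prints shift/turn in tool axes
x,y,z,psi=map(float,sys.argv[1:5])
s=read_state();q=s['orientation'];r=R.from_quat([q[1],q[2],q[3],q[0]])
ty=np.array([np.cos(psi),np.sin(psi),0]);tz=np.array([0,0,-1.]);w=R.from_matrix(np.c_[np.cross(ty,tz),ty,tz])
Y=r.as_matrix()[:,1]
print('t',round(s['time'],2),'pos',s['tool_pos'].round(1),'psi',np.arctan2(Y[1],Y[0]).round(3),'F',np.round(s['contact_force'],1),'q1,q6',np.round(s['joints'],2)[[0,5]],'open',round(s['opening'],2))
print('d',(r.inv().apply([x,y,z]-np.array(s['tool_pos']))).round(1),'rot',(r.inv()*w).as_rotvec().round(3))
```

```bash
python3 go.py 547.7 180.4 140 2.593
```

```text
t 0.3 pos [147.9 503.5 231. ] psi 1.285 F [-0.5  0.   0.2] q1,q6 [1.28 1.57] open 1.0
d [-474.6 -197.2   91.1] rot [-1.000e-03 -0.000e+00 -1.308e+00]
```

The rows are not in the units I measure in: shifts go in shares of 1000 mm and turns go in shares of 2 rad. I convert before sending: -475 mm / 1000 = -0.475, -197 mm / 1000 = -0.197, -1.308 rad / 2 = -0.654.

Emit:
{"method": "creep_tool", "body": {"moves": [[0.4, [-0.475, -0.197, 0.06], [0, 0, -0.654]], [0.4, [-0.475, -0.197, 0.06], [0, 0, -0.654]], [0.4, [-0.475, -0.197, 0.06], [0, 0, -0.654]], [0.4, [-0.475, -0.197, 0.06], [0, 0, -0.654]], [0.4, [-0.475, -0.197, 0.06], [0, 0, -0.654]], [0.4, [-0.475, -0.197, 0.06], [0, 0, -0.654]], [0.4, [-0.475, -0.197, 0.091], [0, 0, -0.654]], [0.4, [-0.475, -0.197, 0.091], [0, 0, -0.654]], [0.4, [-0.475, -0.197, 0.091], [0, 0, -0.654]], [0.4, [-0.475, -0.197, 0.091], [0, 0, -0.654]]], "force": 20}}

```text
time: 1.55
tool_pos: [550.2, 178.0, 138.7]
orientation: [-0.001, -0.487, 0.873, -0.0]
contact_force: [-0.9, -0.0, 0.2]
opening: 0.401
gripper_force: 0.0
```

```bash
python3 go.py 547.7 180.4 52 2.593
```

```text
t 1.55 pos [550.2 178.  138.7] psi 2.588 F [-0.9 -0.   0.2] q1,q6 [ 0.31 -0.7 ] open 0.4
d [-0.8  3.4 86.7] rot [ 0.    -0.001 -0.005]
```

Scaled: 87 mm / 1000 = 0.087, 70 mm / 1000 = 0.07.

Emit:
{"method": "creep_tool", "body": {"moves": [[0.4, [-0.001, 0.003, 0.04], [0, 0, 0]], [0.4, [-0.001, 0.003, 0.07], [0, 0, 0]], [0.4, [-0.001, 0.003, 0.087], [0, 0, 0]], [0.4, [-0.001, 0.003, 0.087], [0, 0, 0]], [0.4, [-0.001, 0.003, 0.087], [0, 0, 0]]]}}

```text
time: 2.17
tool_pos: [546.5, 183.9, 54.3]
orientation: [0.001, -0.489, 0.872, -0.0]
contact_force: [0.3, -0.3, 0.1]
opening: 0.4
gripper_force: 0.0
```

```bash
python3 go.py 547.7 180.4 52 2.593
```

Run:
```python
from h import *
c=read_camera('top');s=read_camera('scene')
a=cv2.resize(c['frame'][155:250,190:345],None,fx=4,fy=4,interpolation=2)
b=cv2.resize(s['frame'][180:270,300:455],None,fx=4,fy=4,interpolation=2)[:,:a.shape[1]]
cv2.imwrite('pics/d2.png',cv2.resize(np.vstack([a[:300],b[:300]]),(620,600)))
```

```text
t 2.17 pos [546.5 183.9  54.3] psi 2.594 F [ 0.3 -0.3  0.1] q1,q6 [ 0.32 -0.7 ] open 0.4
d [ 2.3 -2.9  2.3] rot [-0.001  0.001  0.001]
```

View pics/d2.png

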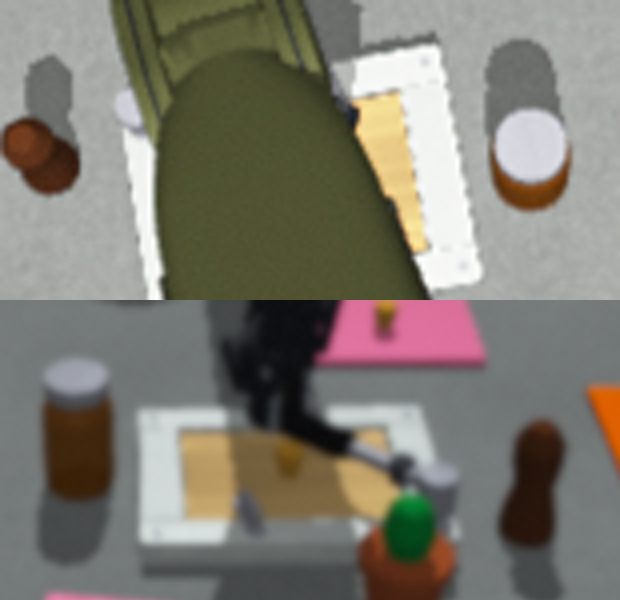

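Both views show the handle between the fingers (scene half of the crop, about (280,410)), clear of the knob at (288,458). There is no contact force, so I'll swing.

Scaled: 119.5 mm / 1000 = 0.1195, 112 mm / 1000 = 0.112, 0.72 rad / 2 = 0.36.

Emit:
{"method": "creep_tool", "body": {"moves": [[0.4, [-0.0023, 0.0256, 0], [0, 0, 0.09]], [0.4, [-0.0092, 0.0504, 0], [0, 0, 0.18]], [0.4, [-0.0204, 0.0735, 0], [0, 0, 0.27]], [0.4, [-0.0355, 0.0943, 0], [0, 0, 0.36]], [0.4, [-0.0541, 0.112, 0], [0, 0, 0.45]], [0.4, [-0.0646, 0.1195, 0], [0, 0, 0.495]], [0.4, [-0.0646, 0.1195, 0], [0, 0, 0.495]], [0.4, [-0.0646, 0.1195, 0], [0, 0, 0.495]]]}}

```text
time: 3.28
tool_pos: [478.1, 300.7, 53.8]
orientation: [0.0, -0.017, 1.0, 0.0]
contact_force: [0.5, -0.4, -0.4]
opening: 0.403
gripper_force: 0.0
```

```bash
python3 go.py 480.7 327 53 1.384
```

```text
t 3.27 pos [478.1 300.7  53.8] psi 1.604 F [ 0.5 -0.4 -0.4] q1,q6 [0.56 0.53] open 0.4
d [-3.5 26.2  0.8] rot [0.001 0.001 0.22 ]
```

Scaled: 30 mm / 1000 = 0.03, 22 mm / 1000 = 0.022, 0.22 rad / 2 = 0.11.

Emit:
{"method": "creep_tool", "body": {"moves": [[0.4, [-0.001, 0.012, 0], [0, 0, 0.05]], [0.4, [-0.003, 0.022, 0], [0, 0, 0.09]], [0.4, [-0.004, 0.03, 0], [0, 0, 0.11]]]}}

```text
time: 3.65
tool_pos: [480.0, 328.8, 53.1]
orientation: [-0.001, 0.095, 0.996, -0.002]
contact_force: [-1.4, -3.3, 1.9]
opening: 0.398
gripper_force: 1.7
```

```bash
python3 go.py 480.7 335 53 1.3
```

Run:
```python
from h import *
s=read_camera('scene')
cv2.imwrite('pics/d3.png',cv2.resize(s['frame'][180:270,300:455],None,fx=5,fy=5,interpolation=2))
```

```text
t 3.65 pos [480.  328.8  53.1] psi 1.381 F [-1.4 -3.3  1.9] q1,q6 [0.6  0.79] open 0.4
d [0.5 6.3 0.1] rot [-0.003 -0.001  0.081]
```

View pics/d3.png

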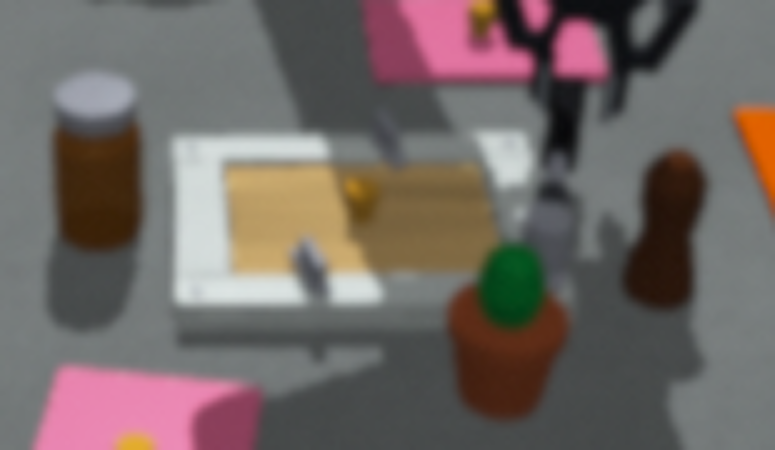

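The handle now points away from the bolt at crop (560,110), still straight and between the fingers, and off the panel. The force is about 3.5 N (bolt friction). I'll creep into the stop.

Scaled: 16 mm / 1000 = 0.016, 11 mm / 1000 = 0.011, 0.05 rad / 2 = 0.025.

Emit:
{"method": "creep_tool", "body": {"moves": [[0.4, [0, 0.006, 0], [0, 0, 0.025]], [0.4, [0, 0.011, 0], [0, 0, 0.045]], [0.4, [0.001, 0.016, 0], [0, 0, 0.06]]]}}

```text
time: 4.08
tool_pos: [482.9, 341.8, 52.9]
orientation: [0.001, 0.154, 0.988, -0.004]
contact_force: [2.4, -9.2, 2.9]
opening: 0.398
gripper_force: 5.0
```

```bash
python3 go.py 490 358.6 53 1.13
```

```text
t 4.08 pos [482.9 341.8  52.9] psi 1.261 F [ 2.4 -9.2  2.9] q1,q6 [0.62 0.93] open 0.4
d [-1.7 18.2 -0.3] rot [-0.008  0.004  0.131]
```

Scaled: 8 mm / 1000 = 0.008, 4 mm / 1000 = 0.004, 0.06 rad / 2 = 0.03.

Emit:
{"method": "creep_tool", "body": {"moves": [[0.4, [0, 0.004, 0], [0, 0, 0.015]], [0.4, [0, 0.008, 0], [0, 0, 0.03]], [0.4, [0, 0.008, 0], [0, 0, 0.03]]]}}

```text
time: 4.45
tool_pos: [485.1, 349.5, 52.8]
orientation: [0.001, 0.183, 0.983, -0.004]
contact_force: [0.1, -10.3, 3.0]
opening: 0.403
gripper_force: 4.4
```

```bash
python3 go.py 490 358.6 53 1.13
```

```text
t 4.45 pos [485.1 349.5  52.8] psi 1.202 F [  0.1 -10.3   3. ] q1,q6 [0.63 1.  ] open 0.4
d [-1.3 10.2 -0.3] rot [-0.008  0.003  0.072]
```

Scaled: 12 mm / 1000 = 0.012, 10 mm / 1000 = 0.01, 0.09 rad / 2 = 0.045.

Emit:
{"method": "creep_tool", "body": {"moves": [[0.4, [-0.001, 0.005, 0], [0, 0, 0.02]], [0.4, [-0.001, 0.01, 0], [0, 0, 0.035]], [0.4, [-0.001, 0.012, 0], [0, 0, 0.045]], [0.4, [-0.001, 0.012, 0], [0, 0, 0.045]]]}}

```text
time: 4.95
tool_pos: [489.2, 360.0, 52.7]
orientation: [-0.0, 0.227, 0.974, -0.004]
contact_force: [-2.1, -9.1, 4.5]
opening: 0.399
gripper_force: 4.7
```

```bash
python3 go.py 490 358.6 53 1.13
```

```text
t 4.95 pos [489.2 360.   52.7] psi 1.112 F [-2.1 -9.1  4.5] q1,q6 [0.64 1.1 ] open 0.4
d [-1.4 -0.9 -0.3] rot [-0.009  0.001 -0.018]
```

Scaled: -150 mm / 1000 = -0.15, -140 mm / 1000 = -0.14.

Emit:
{"method": "creep_tool", "body": {"moves": [[0.4, [0, -0.005, 0], [0, 0, 0]], [0.4, [0, -0.005, -0.04], [0, 0, 0]], [0.4, [0, -0.005, -0.1], [0, 0, 0]], [0.4, [0.06, 0, -0.14], [0, 0, 0]], [0.4, [0.12, 0, -0.15], [0, 0, 0]], [0.4, [0.12, 0, -0.15], [0, 0, 0]], [0.4, [0.12, 0, -0.15], [0, 0, 0]]]}}

```text
time: 5.82
tool_pos: [382.9, 418.4, 203.5]
orientation: [0.0, 0.226, 0.974, 0.0]
contact_force: [0.0, 0.0, -0.2]
opening: 0.399
gripper_force: 0.0
```

```bash
python3 go.py 490 201 130 1.13
```

Run:
```python
from h import *
s=read_camera('scene');c=read_camera('top')
a=cv2.resize(c['frame'][155:250,190:345],None,fx=5,fy=5,interpolation=2)
cv2.imwrite('pics/d4.png',a)
```

```text
t 5.83 pos [382.9 418.4 203.5] psi 1.115 F [ 0.   0.  -0.2] q1,q6 [0.83 1.29] open 0.4
d [-191.9 -148.1   73.4] rot [ 0.001  0.    -0.015]
```

View pics/d4.png

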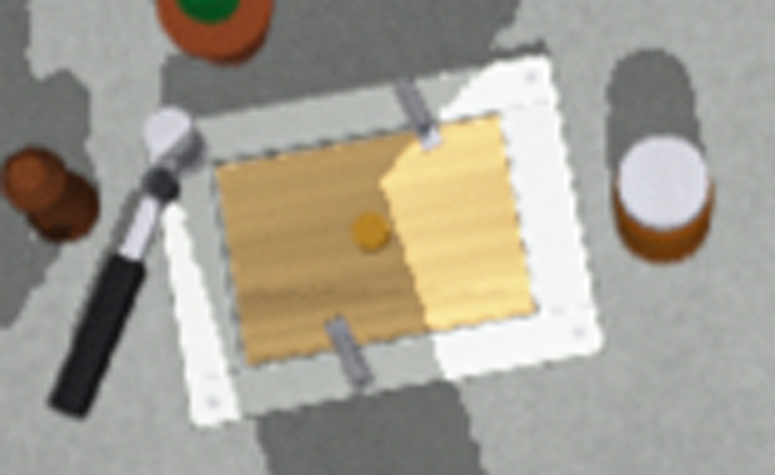

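The wrench now lies off the panel. The collar is at crop (160,186), the handle (128,258)→(70,412), and it is visibly kinked. The knob is at (370,231), button0 (336,320)–(360,386), button1 (400,83)–(432,146).

Run:
```python
from h import *
c=read_camera('top');s=read_camera('scene')
T=lambda x,y:(190+(x-2)/5,155+(y-2)/5)
w=lambda p,z:onz(c,T(*p),z)[:2]
ang=lambda a,b:np.arctan2(*(b-a)[::-1])%6.283
head=w((168,131),70);col=w((160,186),65);h1=w((128,258),66);h2=w((70,412),66)
B=np.array([623.3,304.1]);pv=B+30*np.array([np.cos(2.955),np.sin(2.955)])
print('head',head,'collar',col,'pv exp',pv,'h angle',ang(h1,h2),'pivot->end',ang(pv,h2),'click',2.955-ang(h1,h2))
for n,a,b,p in(('b0',(360,386),(336,320),[490.1,201.2]),('b1',(401,83),(431,146),[649.3,169.5])):
    A=w(a,30);E=w(b,30);print(n,A,E,'ang',ang(A,E),np.linalg.norm(E-A),'pivot est',A+(E-A)*12/44,p, 'pivot px',proj(c,[*p,46]))
m=cv2.inRange(cv2.cvtColor(c['frame'],cv2.COLOR_BGR2HSV),(12,190,80),(28,255,255))[185:215,245:285]
st=cv2.connectedComponentsWithStats(m);i=1+np.argmax(st[2][1:,4]);u=st[3][i]+[245,185];print('knob px',u,st[2][i],onz(c,u,42))
m=cv2.inRange(cv2.cvtColor(s['frame'],cv2.COLOR_BGR2HSV),(12,190,80),(28,255,255))[210:235,360:385]
st=cv2.connectedComponentsWithStats(m);i=1+np.argmax(st[2][1:,4]);v=st[3][i]+[360,210];print(v,st[2][i],tri(c,u,s,v))
```

```text
head [623.38428494 304.39095664] collar [592.40771377 309.32975582] pv exp [593.82073877 309.6653533 ] h angle 2.802964584620712 pivot->end 2.7913514974142815 click 0.152035415379288
b0 [479.89776293 198.89163329] [518.64791994 212.79720984] ang 0.34453903921116047 41.169645707322964 pivot est [490.46598757 202.68406326] [490.1, 201.2] pivot px [260.18690611 227.4665738 ]
b1 [659.39416192 174.90001894] [620.79481647 157.40015764] ang 3.567061864623723 42.381064350759 pivot est [648.86706771 170.1273295 ] [649.3, 169.5] pivot px [271.15477839 173.10286178]
knob px [263.8        200.93333333] [16 13  7  7 30] [567.8232675  191.33500533  42.        ]
[371.86956522 219.26086957] [10  7  5  7 23] (array([569.45482294, 193.45014748,  33.66474094]), np.float64(1.2496381452920915))
```

Click is about 0.15–0.2, so tripped and not forced, with the bolt home. Next is button0, at +0.18 in the door's frame.

```bash
python3 go.py 490.3 201.8 100 1.916
```

```text
t 6.03 pos [383.9 417.3 202.5] psi 1.111 F [ 0.8 -0.3 -0.3] q1,q6 [0.83 1.29] open 0.4
d [-191.  -145.9  102.6] rot [-0.001 -0.001 -0.805]
```

Scaled: -191 mm / 1000 = -0.191, -146 mm / 1000 = -0.146, -0.805 rad / 2 = -0.4025.

Emit:
{"method": "creep_tool", "body": {"moves": [[0.4, [-0.191, -0.146, 0.06], [0, 0, -0.4025]], [0.4, [-0.191, -0.146, 0.06], [0, 0, -0.4025]], [0.4, [-0.191, -0.146, 0.06], [0, 0, -0.4025]], [0.4, [-0.191, -0.146, 0.102], [0, 0, -0.4025]], [0.4, [-0.191, -0.146, 0.102], [0, 0, -0.4025]], [0.4, [-0.191, -0.146, 0.102], [0, 0, -0.4025]], [0.4, [-0.191, -0.146, 0.102], [0, 0, -0.4025]]], "force": 25}}

```text
time: 6.9
tool_pos: [490.3, 202.9, 101.6]
orientation: [0.0, -0.172, 0.985, 0.0]
contact_force: [-0.4, 0.0, 1.0]
opening: 0.403
gripper_force: 0.0
```

```bash
python3 go.py 490.3 201.8 34 1.916
```

```text
t 6.9 pos [490.3 202.9 101.6] psi 1.916 F [-0.4  0.   1. ] q1,q6 [0.39 0.05] open 0.4
d [ 0.4 -1.1 67.6] rot [0.001 0.    0.   ]
```

Scaled: 67 mm / 1000 = 0.067, 62 mm / 1000 = 0.062.

Emit:
{"method": "creep_tool", "body": {"moves": [[0.4, [0, -0.001, 0.04], [0, 0, 0]], [0.4, [0, -0.001, 0.062], [0, 0, 0]], [0.4, [0, -0.001, 0.067], [0, 0, 0]], [0.4, [0, -0.001, 0.067], [0, 0, 0]], [0.0, [0, -0.001, 0.067], [0, 0, 0]], [0.0, [0, -0.001, 0.067], [0, 0, 0]], [0.0, [0, -0.001, 0.067], [0, 0, 0]], [0.0, [0, -0.001, 0.067], [0, 0, 0]]], "force": 25}}

```text
time: 7.9
tool_pos: [491.1, 203.7, 35.7]
orientation: [0.001, -0.173, 0.985, 0.002]
contact_force: [-2.6, 4.8, 5.5]
opening: 0.084
gripper_force: 28.2
```

```bash
python3 go.py 490.3 201.8 34 1.916
```

```text
t 7.9 pos [491.1 203.7  35.7] psi 1.919 F [-2.6  4.8  5.5] q1,q6 [0.39 0.04] open 0.08
d [ 1.4 -1.5  1.7] rot [0.003 0.003 0.003]
```

Scaled: -1.27 rad / 2 = -0.635.

Emit:
{"method": "creep_tool", "body": {"moves": [[0, [0, 0, 0], [0, 0, -0.09]], [0, [0, 0, 0], [0, 0, -0.18]], [0, [0, 0, 0], [0, 0, -0.27]], [0, [0, 0, 0], [0, 0, -0.36]], [0, [0, 0, 0], [0, 0, -0.45]], [0, [0, 0, 0], [0, 0, -0.54]], [0, [0, 0, 0], [0, 0, -0.635]], [0, [0, 0, 0], [0, 0, -0.635]], [0, [0, 0, 0], [0, 0, -0.635]]]}}

```text
time: 9.02
tool_pos: [490.5, 204.2, 35.7]
orientation: [-0.002, 0.724, -0.69, -0.001]
contact_force: [-1.9, 5.8, 6.7]
opening: 0.084
gripper_force: 28.3
```

```bash
python3 go.py 490.3 201.8 34 3.186
```

```text
t 9.03 pos [490.5 204.2  35.7] psi -3.094 F [-1.9  5.8  6.7] q1,q6 [ 0.39 -1.23] open 0.08
d [2.4 0.3 1.7] rot [-0.001  0.005  0.003]
```

Scaled: -75 mm / 1000 = -0.075, -40 mm / 1000 = -0.04.

Emit:
{"method": "creep_tool", "body": {"moves": [[0.4, [0, 0, 0], [0, 0, 0]], [0.4, [0, 0, 0], [0, 0, 0]], [0.4, [0, 0, 0], [0, 0, 0]], [0.4, [0, 0, -0.04], [0, 0, 0]], [0.4, [0, 0, -0.075], [0, 0, 0]], [0.4, [0, 0, -0.075], [0, 0, 0]]]}}

```text
time: 9.78
tool_pos: [492.5, 202.5, 112.0]
orientation: [-0.003, 0.723, -0.691, 0.001]
contact_force: [0.4, -0.8, -0.4]
opening: 0.4
gripper_force: 0.0
```

```bash
python3 go.py 649.1 169.8 100 1.996
```

```text
t 9.78 pos [492.5 202.5 112. ] psi -3.096 F [ 0.4 -0.8 -0.4] q1,q6 [ 0.39 -1.23] open 0.4
d [  39.9 -154.9   12.8] rot [-0.004  0.005  1.192]
```

Scaled: -155 mm / 1000 = -0.155, 40 mm / 1000 = 0.04, 1.192 rad / 2 = 0.596.

Emit:
{"method": "creep_tool", "body": {"moves": [[0.4, [0.04, -0.155, 0.005], [0, 0, 0.596]], [0.4, [0.04, -0.155, 0.005], [0, 0, 0.596]], [0.4, [0.04, -0.155, 0.005], [0, 0, 0.596]], [0.4, [0.04, -0.155, 0.005], [0, 0, 0.596]], [0.4, [0.04, -0.155, 0.012], [0, 0, 0.596]], [0.4, [0.04, -0.155, 0.012], [0, 0, 0.596]], [0.4, [0.04, -0.155, 0.012], [0, 0, 0.596]], [0.4, [0.04, -0.155, 0.012], [0, 0, 0.596]], [0.4, [0.04, -0.155, 0.012], [0, 0, 0.596]]]}}

```text
time: 10.9
tool_pos: [646.3, 168.8, 96.4]
orientation: [-0.001, -0.211, 0.977, -0.0]
contact_force: [0.2, -0.4, -0.4]
opening: 0.402
gripper_force: 0.0
```

```bash
python3 go.py 649.1 169.8 34 1.996
```

```text
t 10.9 pos [646.3 168.8  96.4] psi 1.997 F [ 0.2 -0.4 -0.4] q1,q6 [ 0.26 -0.17] open 0.4
d [-3.  -0.3 62.4] rot [ 0.    -0.001  0.001]
```

Scaled: 62 mm / 1000 = 0.062, 55 mm / 1000 = 0.055.

Emit:
{"method": "creep_tool", "body": {"moves": [[0.4, [-0.0025, 0, 0.035], [0, 0, 0]], [0.4, [-0.0025, 0, 0.055], [0, 0, 0]], [0.4, [-0.0025, 0, 0.062], [0, 0, 0]], [0.4, [-0.0025, 0, 0.062], [0, 0, 0]], [0.0, [-0.0025, 0, 0.062], [0, 0, 0]], [0.0, [-0.0025, 0, 0.062], [0, 0, 0]], [0.0, [-0.0025, 0, 0.062], [0, 0, 0]], [0.0, [-0.0025, 0, 0.062], [0, 0, 0]]], "force": 25}}

```text
time: 11.9
tool_pos: [649.4, 171.8, 36.6]
orientation: [0.001, -0.212, 0.977, 0.001]
contact_force: [-1.2, 4.8, 3.3]
opening: 0.084
gripper_force: 27.8
```

```bash
python3 go.py 649.1 169.8 34 1.996
```

```text
t 11.9 pos [649.4 171.8  36.6] psi 1.997 F [-1.2  4.8  3.3] q1,q6 [ 0.26 -0.17] open 0.08
d [ 1.1 -1.7  2.6] rot [0.002 0.002 0.001]
```

Scaled: -1.19 rad / 2 = -0.595.

Emit:
{"method": "creep_tool", "body": {"moves": [[0, [0, 0, 0], [0, 0, -0.09]], [0, [0, 0, 0], [0, 0, -0.18]], [0, [0, 0, 0], [0, 0, -0.27]], [0, [0, 0, 0], [0, 0, -0.36]], [0, [0, 0, 0], [0, 0, -0.45]], [0, [0, 0, 0], [0, 0, -0.54]], [0, [0, 0, 0], [0, 0, -0.595]], [0, [0, 0, 0], [0, 0, -0.595]], [0, [0, 0, 0], [0, 0, -0.595]]]}}

```text
time: 13.02
tool_pos: [649.7, 171.7, 36.6]
orientation: [-0.002, 0.722, -0.692, -0.0]
contact_force: [-2.1, 5.8, 3.2]
opening: 0.08
gripper_force: 27.9
```

Emit:
{"method": "creep_tool", "body": {"moves": [[0.4, [0, 0, 0], [0, 0, 0]], [0.4, [0, 0, 0], [0, 0, 0]], [0.4, [0, 0, 0], [0, 0, 0]], [0.4, [0, 0, -0.04], [0, 0, 0]], [0.5, [0, 0, -0.075], [0, 0, 0]], [0.5, [0, 0, -0.075], [0, 0, 0]]]}}

```text
time: 13.78
tool_pos: [651.7, 170.4, 113.9]
orientation: [-0.003, 0.722, -0.691, 0.002]
contact_force: [-0.1, -0.0, -0.1]
opening: 0.499
gripper_force: 0.0
```

```bash
python3 go.py 480 380 180 1.733
```

```text
t 13.78 pos [651.7 170.4 113.9] psi -3.098 F [-0.1 -0.  -0.1] q1,q6 [ 0.26 -1.36] open 0.5
d [-217.   161.9  -67. ] rot [-0.005  0.006  1.452]
```

Scaled: -217 mm / 1000 = -0.217, 162 mm / 1000 = 0.162, 1.452 rad / 2 = 0.726.

Emit:
{"method": "creep_tool", "body": {"moves": [[0.6, [-0.217, 0.162, -0.067], [0, 0, 0.726]], [0.6, [-0.217, 0.162, -0.067], [0, 0, 0.726]], [0.6, [-0.217, 0.162, -0.067], [0, 0, 0.726]], [0.6, [-0.217, 0.162, -0.067], [0, 0, 0.726]], [0.6, [-0.217, 0.162, -0.067], [0, 0, 0.726]], [0.6, [-0.217, 0.162, -0.067], [0, 0, 0.726]], [0.6, [-0.217, 0.162, -0.067], [0, 0, 0.726]], [0.6, [-0.217, 0.162, -0.067], [0, 0, 0.726]], [0.6, [-0.217, 0.162, -0.067], [0, 0, 0.726]]]}}

```text
time: 14.9
tool_pos: [477.2, 379.1, 176.1]
orientation: [-0.001, -0.082, 0.997, -0.001]
contact_force: [0.1, -0.2, -0.8]
opening: 0.6
gripper_force: 0.0
```

```bash
python3 go.py 568.3 192 110 1.733
```

Run:
```python
from h import *
c=read_camera('top');s=read_camera('scene')
a=cv2.resize(c['frame'][155:250,190:345],None,fx=5,fy=5,interpolation=2);cv2.imwrite('pics/d5.png',a)
m=cv2.inRange(cv2.cvtColor(c['frame'],cv2.COLOR_BGR2HSV),(12,190,80),(28,255,255))[185:215,245:285]
st=cv2.connectedComponentsWithStats(m);i=1+np.argmax(st[2][1:,4]);u=st[3][i]+[245,185];print('knob px',u,st[2][i],onz(c,u,42))
m=cv2.inRange(cv2.cvtColor(s['frame'],cv2.COLOR_BGR2HSV),(12,190,80),(28,255,255))[208:238,355:390]
st=cv2.connectedComponentsWithStats(m);i=1+np.argmax(st[2][1:,4]);v=st[3][i]+[355,208];print(v,st[2][i],tri(c,u,s,v))
# board in scene: open away the handle, ellipse
h=cv2.cvtColor(s['frame'],cv2.COLOR_BGR2HSV);m=cv2.inRange(h,(5,120,60),(20,255,255));k=np.zeros_like(m);k[190:265,205:300]=m[190:265,205:300]
k=cv2.morphologyEx(k,cv2.MORPH_OPEN,cv2.getStructuringElement(2,(25,19)))
x=cv2.boundingRect(k);print('board scene',x); e=cv2.fitEllipse(max(cv2.findContours(k,0,2)[0],key=cv2.contourArea));print(e,tri(c,(400.9,198),s,e[0]),onz(c,(400.9,198),18))
print('proj rim pts of board(572.5,-209,18):',[proj(s,[572.5+120*a,-209+120*b,18]).round(1).tolist() for a,b in((1,0),(-1,0),(0,1),(0,-1))])
for p in ((-1,0),(0,1),(0,-1),(1,0)): print(proj(c,[572.5+120*p[0],-209+120*p[1],18]).round(1))
cv2.imwrite('pics/b5.png',cv2.resize(np.hstack([c['frame'][130:250,350:450],s['frame'][160:280,200:300]]),None,fx=4,fy=4,interpolation=2))
```

```text
t 14.9 pos [477.2 379.1 176.1] psi 1.736 F [ 0.1 -0.2 -0.8] q1,q6 [0.67 0.51] open 0.6
d [ -59.3 -199.5   66.3] rot [-0.001 -0.002  0.003]
knob px [263.76666667 200.86666667] [16 13  6  7 30] [568.0219734  191.43125647  42.        ]
[372.    219.125] [15  9  5  6 24] (array([569.51941036, 193.66280179,  34.25993009]), np.float64(1.4269712114169788))
board scene (218, 197, 68, 44)
((247.86854553222656, 215.7773895263672), (37.398468017578125, 69.4217758178711), 68.25434875488281) (array([ 575.98576414, -216.28581067,   10.53393981]), np.float64(6.219893049401787)) [ 572.43321172 -208.99110761   18.        ]
proj rim pts of board(572.5,-209,18): [[238.9, 235.6], [262.8, 195.1], [286.1, 216.6], [218.5, 210.9]]
[403.3 238.6]
[360.1 198.9]
[441.7 197.1]
[398.6 158.7]
```

View pics/d5.png

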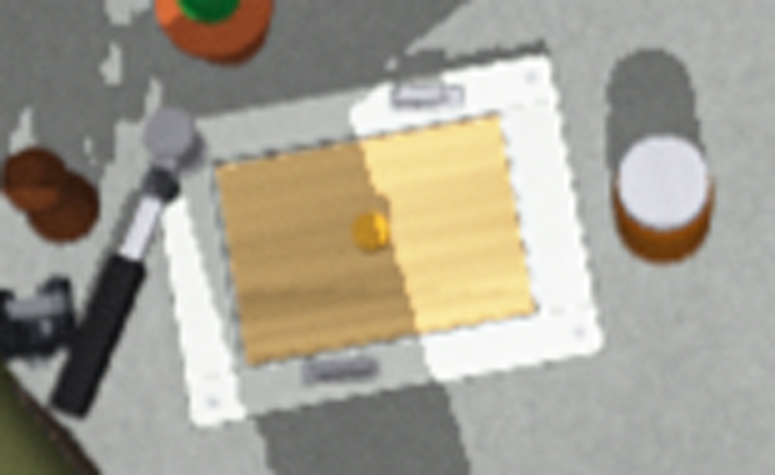

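View pics/b5.png

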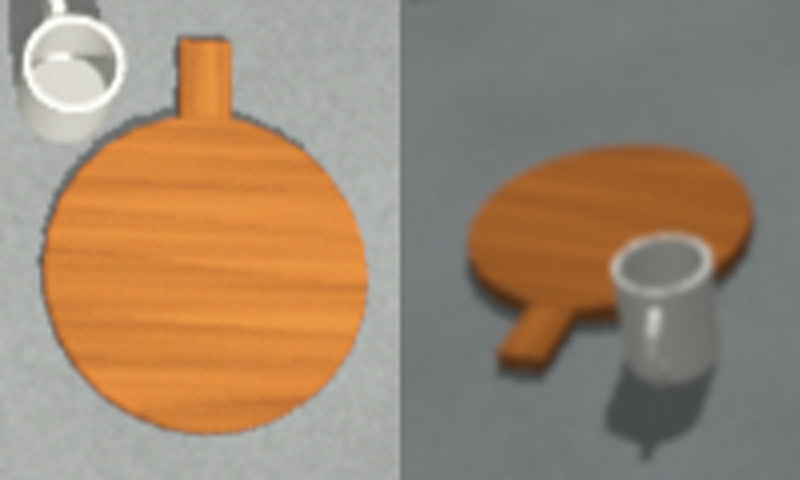

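Both turn buttons now lie along their rails (crop (428,96) and (340,370)), and the panel and knob (370,231) are unmoved. The board is at crop centre (205,273) → (572,-209) and agrees in both views. The mug stands at its upper left. Next I'll grasp the knob.

Emit:
{"method": "creep_tool", "body": {"moves": [[0.6, [-0.059, -0.199, 0.04], [0, 0, 0]], [0.6, [-0.059, -0.199, 0.06], [0, 0, 0]], [0.6, [-0.059, -0.199, 0.066], [0, 0, 0]], [0.6, [-0.059, -0.199, 0.066], [0, 0, 0]], [0.6, [-0.059, -0.199, 0.066], [0, 0, 0]], [0.6, [-0.059, -0.199, 0.066], [0, 0, 0]], [0.6, [-0.059, -0.199, 0.066], [0, 0, 0]]], "force": 50}}

```text
time: 15.88
tool_pos: [568.1, 194.2, 111.9]
orientation: [0.0, -0.083, 0.997, 0.0]
contact_force: [0.3, -0.1, -0.6]
opening: 0.599
gripper_force: 0.0
```

```bash
python3 go.py 568.3 192 23 1.733
```

```text
t 15.88 pos [568.1 194.2 111.9] psi 1.736 F [ 0.3 -0.1 -0.6] q1,q6 [0.33 0.16] open 0.6
d [ 0.2 -2.3 88.9] rot [0.    0.001 0.003]
```

Scaled: 88 mm / 1000 = 0.088, 85 mm / 1000 = 0.085.

Emit:
{"method": "creep_tool", "body": {"moves": [[0.6, [0, -0.002, 0.045], [0, 0, 0]], [0.6, [0, -0.002, 0.07], [0, 0, 0]], [0.6, [0, -0.002, 0.085], [0, 0, 0]], [0.6, [0, -0.002, 0.088], [0, 0, 0]], [0.6, [0, -0.002, 0.088], [0, 0, 0]]]}}

```text
time: 16.5
tool_pos: [569.1, 191.5, 24.1]
orientation: [0.001, -0.082, 0.997, 0.0]
contact_force: [0.3, 0.2, -0.7]
opening: 0.6
gripper_force: 0.0
```

```bash
python3 go.py 568.3 192 23 1.733
```

```text
t 16.5 pos [569.1 191.5  24.1] psi 1.735 F [ 0.3  0.2 -0.7] q1,q6 [0.32 0.16] open 0.6
d [0.7 0.6 1.1] rot [0.    0.001 0.002]
```

Emit:
{"method": "creep_tool", "body": {"moves": [[0.0, [0, 0, 0], [0, 0, 0]], [0.0, [0, 0, 0], [0, 0, 0]], [0.0, [0, 0, 0], [0, 0, 0]], [0.0, [0, 0, 0], [0, 0, 0]]], "force": 50}}

```text
time: 17.0
tool_pos: [569.4, 191.4, 24.6]
orientation: [0.001, -0.082, 0.997, 0.001]
contact_force: [-1.3, 0.2, 6.9]
opening: 0.231
gripper_force: 48.9
```

```bash
python3 go.py 568.3 192 23 1.733
```

```text
t 17.0 pos [569.4 191.4  24.6] psi 1.734 F [-1.3  0.2  6.9] q1,q6 [0.32 0.16] open 0.23
d [1.  0.7 1.6] rot [0.001 0.002 0.001]
```

The rows are not in the units I measure in: shifts go in shares of 1000 mm and turns go in shares of 2 rad. I convert before sending: -180 mm / 1000 = -0.18, -165 mm / 1000 = -0.165.

Emit:
{"method": "creep_tool", "body": {"moves": [[0.0, [0, 0, -0.005], [0, 0, 0]], [0.0, [0, 0, -0.012], [0, 0, 0]], [0.0, [0, 0, -0.025], [0, 0, 0]], [0.0, [0, 0, -0.05], [0, 0, 0]], [0.0, [0, 0, -0.09], [0, 0, 0]], [0.0, [0, 0, -0.13], [0, 0, 0]], [0.0, [0, 0, -0.165], [0, 0, 0]], [0.0, [0, 0, -0.18], [0, 0, 0]], [0.0, [0, 0, -0.18], [0, 0, 0]]], "force": 50}}

```text
time: 18.12
tool_pos: [569.1, 190.9, 204.3]
orientation: [0.001, -0.081, 0.997, 0.0]
contact_force: [-0.4, 0.6, -1.1]
opening: 0.231
gripper_force: 49.1
```

```bash
python3 go.py 570 -209 200 1.733
```

Run:
```python
from h import *
c=read_camera('top');s=read_camera('scene')
cv2.imwrite('pics/l6.png',cv2.resize(s['frame'][130:270,290:460],None,fx=4,fy=4,interpolation=2))
```

```text
t 18.12 pos [569.1 190.9 204.3] psi 1.734 F [-0.4  0.6 -1.1] q1,q6 [0.32 0.16] open 0.23
d [  64.  -394.8    4.2] rot [-0.     0.002  0.001]
```

View pics/l6.png

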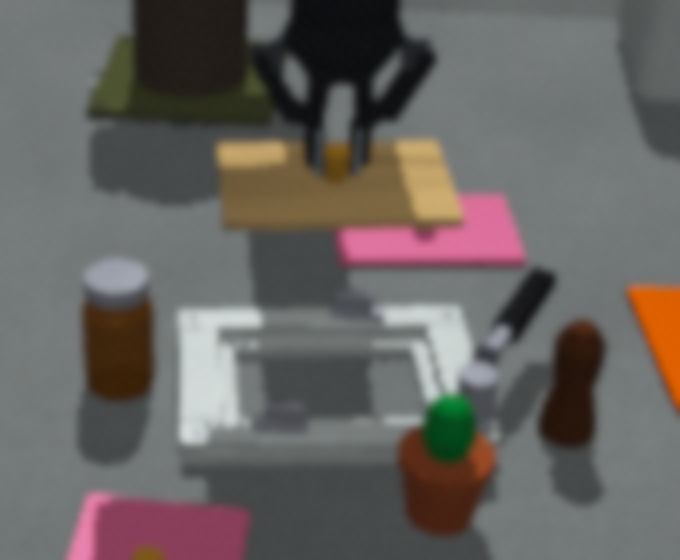

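The scene crop shows the plywood panel hanging level by its knob (335,160) above the empty opening. I'll carry it over the jar to the board.

Scaled: -395 mm / 1000 = -0.395, -160 mm / 1000 = -0.16.

Emit:
{"method": "creep_tool", "body": {"moves": [[0.0, [0.003, -0.02, 0], [0, 0, 0]], [0.0, [0.009, -0.055, 0], [0, 0, 0]], [0.0, [0.016, -0.105, 0], [0, 0, 0]], [0.0, [0.025, -0.16, 0], [0, 0, 0]], [0.0, [0.034, -0.215, 0], [0, 0, 0]], [0.0, [0.042, -0.27, 0], [0, 0, 0]], [0.0, [0.05, -0.322, 0], [0, 0, 0]], [0.0, [0.056, -0.363, 0], [0, 0, 0]], [0.0, [0.06, -0.387, 0], [0, 0, 0]], [0.0, [0.062, -0.395, 0], [0, 0, 0]]], "force": 50}}

```text
time: 19.48
tool_pos: [570.0, -211.0, 201.9]
orientation: [-0.001, -0.08, 0.997, 0.0]
contact_force: [-0.4, -0.1, -1.0]
opening: 0.231
gripper_force: 49.1
```

```bash
python3 go.py 572.4 -209 60 1.733
```

```text
t 19.48 pos [ 570.  -211.   201.9] psi 1.731 F [-0.4 -0.1 -1. ] q1,q6 [-0.35 -0.51] open 0.23
d [ -3.1   1.5 141.9] rot [ 0.001 -0.002 -0.002]
```

Scaled: 142 mm / 1000 = 0.142, 138 mm / 1000 = 0.138.

Emit:
{"method": "creep_tool", "body": {"moves": [[0.0, [-0.0025, 0.0015, 0.02], [0, 0, 0]], [0.0, [-0.0025, 0.0015, 0.055], [0, 0, 0]], [0.0, [-0.0025, 0.0015, 0.095], [0, 0, 0]], [0.0, [-0.0025, 0.0015, 0.125], [0, 0, 0]], [0.0, [-0.0025, 0.0015, 0.138], [0, 0, 0]], [0.0, [-0.0025, 0.0015, 0.142], [0, 0, 0]], [0.0, [-0.0025, 0.0015, 0.142], [0, 0, 0]], [0.0, [-0.0025, 0.0015, 0.142], [0, 0, 0]]], "force": 50}}

```text
time: 20.48
tool_pos: [574.7, -207.4, 62.6]
orientation: [0.001, -0.082, 0.997, -0.001]
contact_force: [-0.6, -0.5, -0.9]
opening: 0.234
gripper_force: 49.1
```

```bash
python3 go.py 572.4 -209 37 1.733
```

Run:
```python
from h import *
# check panel height/level from the pictures: plywood corners not hidden
s=read_camera('scene');h=cv2.cvtColor(s['frame'],cv2.COLOR_BGR2HSV)
m=cv2.inRange(h,(14,60,70),(28,180,255));k=np.zeros_like(m);k[150:260,190:320]=m[150:260,190:320]
cs=[q for q in cv2.findContours(k,0,2)[0] if cv2.contourArea(q)>100]
for q in cs:print(cv2.boundingRect(q),cv2.approxPolyDP(cv2.convexHull(q),3,True)[:,0].tolist())
```

```text
t 20.48 pos [ 574.7 -207.4   62.6] psi 1.734 F [-0.6 -0.5 -0.9] q1,q6 [-0.35 -0.51] open 0.23
d [ 2.6 -1.2 25.6] rot [-0.001  0.002  0.001]
(220, 195, 59, 24) [[278, 196], [272, 218], [220, 215], [230, 196]]
```

Scaled: 28 mm / 1000 = 0.028, 27 mm / 1000 = 0.027.

Emit:
{"method": "creep_tool", "body": {"moves": [[0.0, [0.002, -0.001, 0.01], [0, 0, 0]], [0.0, [0.002, -0.001, 0.018], [0, 0, 0]], [0.0, [0.002, -0.001, 0.023], [0, 0, 0]], [0.0, [0.002, -0.001, 0.026], [0, 0, 0]], [0.0, [0.002, -0.001, 0.027], [0, 0, 0]], [0.0, [0.002, -0.001, 0.028], [0, 0, 0]], [0.0, [0.002, -0.001, 0.028], [0, 0, 0]]], "force": 50}}

```text
time: 21.4
tool_pos: [572.0, -208.3, 33.4]
orientation: [0.0, -0.081, 0.997, -0.0]
contact_force: [-0.4, -0.2, -1.0]
opening: 0.232
gripper_force: 49.1
```

```bash
python3 go.py 572.4 -209 32.6 1.733
```

```text
t 21.4 pos [ 572.  -208.3   33.4] psi 1.734 F [-0.4 -0.2 -1. ] q1,q6 [-0.35 -0.51] open 0.23
d [-0.3 -0.7  0.8] rot [-0.     0.     0.001]
```

Scaled: 2 mm / 1000 = 0.002, 1.5 mm / 1000 = 0.0015.

Emit:
{"method": "creep_tool", "body": {"moves": [[0.0, [0, 0, 0.001], [0, 0, 0]], [0.0, [0, 0, 0.0015], [0, 0, 0]], [0.0, [0, 0, 0.002], [0, 0, 0]], [0.0, [0, 0, 0.002], [0, 0, 0]]], "force": 50}}

```text
time: 21.9
tool_pos: [572.2, -208.4, 32.6]
orientation: [0.001, -0.081, 0.997, -0.0]
contact_force: [-1.4, 0.2, 7.8]
opening: 0.232
gripper_force: 49.9
```

```bash
python3 go.py 572.4 -209 32.6 1.733
```

```text
t 21.9 pos [ 572.2 -208.4   32.6] psi 1.734 F [-1.4  0.2  7.8] q1,q6 [-0.35 -0.51] open 0.23
d [-0.1 -0.6  0. ] rot [-0.001  0.001  0.001]
```

Scaled: -180 mm / 1000 = -0.18, -150 mm / 1000 = -0.15.

Emit:
{"method": "creep_tool", "body": {"moves": [[0.3, [0, 0, 0], [0, 0, 0]], [0.6, [0, 0, 0], [0, 0, 0]], [0.6, [0, 0, 0], [0, 0, 0]], [0.6, [0, 0, 0], [0, 0, 0]], [0.6, [0, 0, -0.04], [0, 0, 0]], [0.6, [0, 0, -0.09], [0, 0, 0]], [0.6, [0.06, 0, -0.15], [0, 0, 0]], [0.6, [0.12, 0, -0.18], [0, 0, 0]], [0.6, [0.18, 0, -0.18], [0, 0, 0]], [0.6, [0.18, 0, -0.18], [0, 0, 0]]]}}

```text
time: 23.15
tool_pos: [391.4, -237.5, 212.2]
orientation: [-0.0, -0.081, 0.997, -0.0]
contact_force: [0.5, -0.2, 0.9]
opening: 0.607
gripper_force: 0.0
```

```bash
python3 go.py 390 -240 200 1.733
```

Run:
```python
from h import *
c=read_camera('top');s=read_camera('scene')
h=cv2.cvtColor(c['frame'],cv2.COLOR_BGR2HSV);print('hsv samples panel/board',h[190,385],h[235,401],h[198,401])
m=cv2.inRange(h,(14,60,70),(26,185,255));k=np.zeros_like(m);k[150:250,350:450]=m[150:250,350:450]
k=cv2.morphologyEx(k,cv2.MORPH_CLOSE,np.ones((7,7)));k=cv2.morphologyEx(k,cv2.MORPH_OPEN,np.ones((9,9)))
q=max(cv2.findContours(k,0,2)[0],key=cv2.contourArea);r=cv2.minAreaRect(q);print(r,[onz(c,p,26)[:2].round(1).tolist() for p in cv2.boxPoints(r)],onz(c,r[0],26))
g=cv2.inRange(h,(12,190,80),(30,255,255));st=cv2.connectedComponentsWithStats(g[185:215,385:420]);print('knob',[(st[3][i]+[385,185],st[2][i,4]) for i in range(1,st[0])])
```

```text
t 23.15 pos [ 391.4 -237.5  212.2] psi 1.732 F [ 0.5 -0.2  0.9] q1,q6 [-0.55 -0.71] open 0.61
d [ 1.8 -2.3 12.2] rot [-0.    -0.    -0.001]
hsv samples panel/board [ 18 120 185] [ 14 185 208] [ 19 200 175]
((400.7012023925781, 200.68902587890625), (79.51070404052734, 70.34488677978516), 6.340191841125488) [[475.8, -76.5], [684.3, -107.6], [652.1, -340.2], [445.2, -302.4]] [ 562.78173789 -206.61530465   26.        ]
knob [(array([402.8125, 195.875 ]), np.int32(32))]
```

Run:
```python
from h import *
c=read_camera('top');s=read_camera('scene')
h=cv2.cvtColor(c['frame'],cv2.COLOR_BGR2HSV)
m=cv2.inRange(h,(14,50,70),(26,155,255));k=np.zeros_like(m);k[150:250,350:450]=m[150:250,350:450]
k=cv2.morphologyEx(k,cv2.MORPH_CLOSE,np.ones((7,7)));k=cv2.morphologyEx(k,cv2.MORPH_OPEN,np.ones((9,9)))
q=max(cv2.findContours(k,0,2)[0],key=cv2.contourArea);r=cv2.minAreaRect(q);P=np.array([onz(c,p,26) for p in cv2.boxPoints(r)]);print(P[:,:2].round(0).tolist(),P.mean(0),np.linalg.norm(P[0]-P[1]),np.linalg.norm(P[1]-P[2]))
print('knob',onz(c,(402.8,195.9),50))
h2=cv2.cvtColor(s['frame'],cv2.COLOR_BGR2HSV);g=cv2.inRange(h2,(12,190,80),(30,255,255));st=cv2.connectedComponentsWithStats(g[195:230,235:270])
for i in range(1,st[0]):
    v=st[3][i]+[235,195]; print('scene',v,st[2][i,4],tri(c,(402.8,195.9),s,v))
for n,cam in(('top',c),('scene',s)):
    o=cv2.imread(f'pics/{n}0.png');f=cam['frame']
    B={'cactus':(218,138,246,168),'jar':(311,181,334,208),'mill':(189,183,211,204),'mug':(353,120,383,164)} if n=='top' else {'cactus':(388,226,415,264),'jar':(309,195,330,230),'mill':(424,208,443,242),'mug':(250,219,281,255)}
    for b,(x0,y0,x1,y1) in B.items():
        sh,_=cv2.phaseCorrelate(*[cv2.cvtColor(a[y0:y1,x0:x1],6).astype(np.float32) for a in(o,f)]);print(n,b,np.round(sh,2))
```

```text
[[619.0, -117.0], [648.0, -290.0], [526.0, -304.0], [498.0, -133.0]] [ 572.62532929 -210.82916825   26.        ] 175.54280137974126 123.11395166868509
knob [ 571.87614152 -209.45292761   50.        ]
scene [258.92307692 199.07692308] 13 (array([ 563.10880313, -193.10521645,   74.13554345]), np.float64(12.451263364170408))
scene [248. 200.] 3 (array([ 569.22205009, -210.87296195,   70.4725898 ]), np.float64(5.070378473373118))
scene [252.5 199. ] 2 (array([ 566.18236096, -203.35893935,   74.02888684]), np.float64(2.0245915161226358))
scene [266. 199.] 1 (array([ 559.94271785, -181.50478909,   75.27292902]), np.float64(23.956467499182352))
scene [251.4        208.33333333] 15 (array([ 573.21515425, -209.17144023,   40.79091859]), np.float64(1.906350775005119))
scene [239.07142857 228.21428571] 14 (array([ 594.23379618, -237.96294699,  -31.75648049]), np.float64(14.993784139935842))
scene [247.07142857 228.21428571] 14 (array([ 589.76580005, -225.21485989,  -32.44217362]), np.float64(1.6750451680422218))
top cactus [-0.4  0.2]
top jar [-0.05  0.46]
top mill [0.35 0.03]
top mug [-0.01 -0.09]
scene cactus [ 0.54 -0.12]
scene jar [ 0.3  -0.73]
scene mill [ 0.19 -0.18]
scene mug [-0.06 -0.41]
```

The panel is centred on the board within about 2 mm with its knob up, the bystanders are unmoved, and the gripper is clear. Handing in.

```bash
python3 -c "
from station import *
print(close_job())"
```

```text
the job is handed in; nothing more can be done
None
```

I handed the job in after about 23 of the 72 s: the bolt is home, the wrench tripped at a kink of about 0.15–0.2 rad, both buttons are turned aside, the plywood panel lies flat, knob up, within about 2 mm of the board's centre, the cactus, jar, mug and mill have not moved, and the gripper has let go.

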